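Press the end plug into a column cartridge

ROBOT

A 6-joint arm with a two-finger parallel gripper is mounted at the origin on the work surface. World frame = base frame: x ahead of the robot, y to its left, z up, the work surface at z = 0. Lengths are in m, angles in rad, forces in N, time in s.
With the tool pointing down it reaches from about 0.3 to 0.875 m from the base axis. Payload 6.4 kg.
Tool frame: the origin (TCP) lies between the finger pads; the fingertips stand 14 mm ahead of it and the grasp point (between the pads) lies 5 mm behind it (ctrl.nose_length is the distance from the TCP to the fingertips, in m); z points along the fingers, y is the direction in which the jaws open and shut (so a half turn about z gives the same grasp; the last joint's range is limited). The gripper opens to 88 mm and grips with 3 to 60 N. Pads are 18 mm wide; open, the fingers measure 123 mm over their backs; the gripper's body (75 mm by 187 mm) begins 45 mm behind the grasp point.
Start: joints at [0.903, 0.181, 1.607, -0, 1.354, -0.206], TCP at [0.256, 0.515, 0.253] pointing down, gripper open.
Joint ranges: [-2.99, 2.99], [-0.89, 2.07], [0.3, 2.58], [-1.14, 4.28], [0, 2.63], [-3.12, 3.12]. Speed limits (rad/s): [2.57, 2.57, 3.01, 3.14, 3.14, 3.14].

INTERFACE

Orientations are given as a unit quaternion [x, y, z, w].
In Python, from rig import ctrl gives the robot as it stands. The module is installed in compiled form; this text tells all that it offers.
- The arm moves only by the tool arm_command, never from a script. Its arguments are lists of equal length, an entry for each row: "translation": the shift along the tool's x, y, z as a fraction of full scale, a list of three; "yaw": the turn about the tool's z as a fraction of full scale; "jaw": the closure, from 0 (fully open) to 1 (shut). In form: {"translation": [[dx, dy, dz], ...], "yaw": [yaw, ...], "jaw": [jaw, ...]}. A call has 1 to 20 rows; each row is the pose to reach, as a shift and turn from the pose measured when the call began, along the tool's axes at that moment; what a row does not reach only later rows make up. Full scale, the value 1, is 200 mm for a shift and pi/4 rad for a turn. A row lasts 1/10 s, in which the tool goes at most 50 mm and 8.59 degrees, less where a joint would pass 70% of its speed; a pose out of reach is approached as far as the arm can. A call with a number of a shift or a turn outside -1 to 1 is refused whole. A call with a gripper value outside its range is refused whole. The fingers move at their own pace and stop on an object; the grip force is fixed at half the most. Time passes only in rows, so rows that repeat a pose let the fingers close. It gives the time, the measured TCP pose, the force and the opening at its end, in the units of the state.
- ctrl.sense(): the state, without advancing time (a new reading comes with each control period).
- ctrl.camera(name): name is "scene" or "top"; returns a dict with "pixels" (384x512x3 uint8, red, green, blue), "intrinsics" (3x3 intrinsics, pixels), "R" (3x3) and "t" (3): a world point X has camera coordinates R X + t. Camera axes: x right, y down, z forward; pixel columns grow to the right and rows downward; lengths in m; the calibration is good to about 2 mm. A picture is of the moment at which its call begins. There is no depth.
- ctrl.sign_off(): hands the job in, once; it reports no verdict.
Trained networks look in a picture, given as the dict that the camera call returned (one of the last four; its "shot" number tells which), for a name from the list of things; names that differ only in an ending like _2 or _b are one class to them, and where a whole thing is asked for, a point or a joint stands for the part that bears it (a point fixed in the world has none). Each returns a list of dicts, best first, with "confidence" (0 to 1); they miss things now and then, are a little off and sometimes report something else, mostly with a low value. They report only what shows in the picture. A call takes as long as a camera call.
- ctrl.search_frame(name, picture): "rect" ([left, top, right, bottom] in pixels, round what is visible of it).
- ctrl.silhouettes(name, picture): "region" (384x512 bool, what is visible of it) and "rect" ([left, top, right, bottom] in pixels, round what is visible of it).
The state is a dict: "time_s": time; "joint_positions": joint angles; "joint_velocities": joint speeds; "tau": joint torques, N m; "ee_pos": TCP position; "tool_rot": TCP orientation; "force": force on the tool from outside, world axes, zero at the start; "torque": the same for the moment, N m; "finger_gap": finger opening in m.
Only numpy, scipy, OpenCV 4.12 (cv2) and the standard library are available. Lean on these libraries where they do the work, as an engineer would, in place of code of your own. Each camera call takes 0.05 s, during which the arm holds its last target. There are 200 camera calls.

TASK

Slide the carriage fully home so that the cartridge stands under the ram. Then turn the crank clockwise (seen from above) until the ram just meets the cartridge's orange plug, give it one quarter of a turn more from there, and let go, leaving it pressed. Never overtighten it (well beyond that quarter turn crushes the seal), and leave the reagent bottle, the white beaker and the vial rack where they stand.

Things in the scene. Friction and masses are not known exactly. Their poses are not given: they have to be found in the camera images.
- press_axis (a point): On the vertical screw axis of the grey bench screw press (base 170 x 220 mm, bolted down), 258 mm above the bench, level with the knob's middle. Its axes are the press's: y runs along the carriage's rails towards the carriage's handle; the column stands on the -x side, 63 to 107 mm from the axis, 200 mm tall; +x is open.
- crank_knob (a point): Middle of the crank's red upright knob: 19 mm diameter, 227 to 283 mm above the bench. It spins freely on its pin, so it can be held and led round press_axis in a circle of 60 mm radius at constant height. At start it may be at any angle.
- crank: Steel crank on the screw, origin on the axis 207 mm above the bench, x towards the knob; arm 18 mm wide, top 227 mm above the bench; a counterweight reaches 52 mm beyond the axis. It never rises or sinks. Clockwise from above lowers the ram 8 mm a turn. Idle it takes about 2 N at the knob; under load the screw locks itself, and stays where it is left.
- ram: Steel ram with a round foot, 30 mm diameter, turning with the screw; origin at the centre of the foot's underside. When it meets the plug, the push needed at the knob jumps from about 2 N by 4 to 8 N within 20 to 30 degrees (felt at a pause: by 2 to 4 N, unsteady), then grows slowly. Contact comes at a foot height of 106 to 112 mm above the bench, 0.5 to 2 turns from the start.
- carriage (a joint): Travel of the aluminium carriage, m: 0 to 0.02 at start (out), 0.07 fully home against its stop, cartridge right under the ram; grows towards -y of press_axis. Friction about 3 N. In its blue block stands the steel cartridge (26 mm diameter) with an orange plug (19 mm) on top, which yields on a strong preloaded spring seal. Its height is not measured.
- carriage_handle (a point): Upright black post on the carriage, 16 mm diameter, 36 to 98 mm above the bench; this point is on its axis, 74 mm above the bench. It stands 160 mm from the cartridge along +y of press_axis, so 160 mm from the screw axis when home. It can be pinched or pushed from above.
- reagent: Amber reagent bottle, 60 mm diameter, 130 mm tall, origin under its centre. Bystander.
- beaker: White beaker, 68 mm diameter, 85 mm tall, origin under its centre. Bystander.
- vialrack: Blue rack of capped vials, 70 x 130 mm, 68 mm tall, origin under its centre. Bystander.

How it is judged:
On the way, in this order (a step that is already met when the one before it is completed fails the run):
1. the carriage is fully home (value of joint carriage above 0.0665 m), for 0.1 s.
2. with the carriage home, the ram meets the plug (contact force between ram and anything else above 60 N and value of joint carriage above 0.0665 m), for 0.02 s.
At the end, for the whole second after the job is handed in: The carriage is home (within 3.5 mm of its stop) and the ram rests on the plug with 112 to 196 N, which is about 0.15 to 0.36 turn past contact (value of joint carriage above 0.0665 m and contact force between ram and anything else between 112 and 196 N); the robot touches nothing.
It fails at once if the plug is overtightened: about 0.46 turn past contact (over 214 N) (contact force between ram and anything else above 214 N).
It fails at once if a bystander is moved by more than 25 mm or tipped (distance of any of reagent, beaker, vialrack from where it was at the start of the episode above 0.025 m or angle between any of reagent, beaker, vialrack's own z axis and vertical above 0.4 rad).
It also fails if it takes over 72 s, if anything falls off the work surface, if the arm or the gripper's body presses on something with over 40 N, if the wrist force passes 120 N, or if a joint passes its speed limit or range.

## Working session

There is one attempt and no reset: what is moved stays moved. The work goes in short steps, Python scripts to look and compute and a tool call to move; the robot and the scene stay as the last step left them, time stands still between calls to the robot, and variables do not carry over. Pictures are saved under pics/ and viewed, about 8 in all and at most 12, crops included, and the job is handed in when it is done.

Besides the shell and the picture viewer there is one more tool, called after ">>>" by a JSON object that holds its "fn" and its "kwargs". arm_command: Moves the arm, as the interface text tells. Shift numbers are shares of 200 mm and turn numbers shares of pi/4 rad, none past 1 either way. Its arguments: {"type":"object","properties":{"translation":{"type":"array","items":{"type":"array","items":{"type":"number","minimum":-1,"maximum":1}}},"yaw":{"type":"array","items":{"type":"number","minimum":-1,"maximum":1}},"jaw":{"type":"array","items":{"type":"number"}}},"required":["translation","yaw","jaw"]}

```bash
mkdir -p pics
cat > h.py <<'E'
import numpy as np, cv2
from rig import ctrl
def shot(n,f):
    p=ctrl.camera(n); cv2.imwrite('pics/'+f,p['pixels'][:,:,::-1]); return p
def ray(p,uv):
    K,R,t=map(np.array,(p['intrinsics'],p['R'],p['t']))
    return -R.T@t, R.T@np.linalg.inv(K)@np.array([uv[0],uv[1],1.])
def atz(p,uv,z):
    o,d=ray(p,uv); return o+d*(z-o[2])/d[2]
def proj(p,X):
    c=np.array(p['R'])@np.array(X)+np.array(p['t']); c=np.array(p['intrinsics'])@c; return c[:2]/c[2]
E
python3 - <<'E'
from h import *
s=ctrl.sense(); print({k:np.round(v,3) for k,v in s.items()})
ps={n:shot(n,n+'1.png') for n in('scene','top')}
for n,p in ps.items():
    print(n,'cam at',np.round(ray(p,(0,0))[0],3))
    for k in 'press_axis crank_knob crank ram carriage carriage_handle reagent beaker vialrack'.split():
        try:
            for d in ctrl.silhouettes(k,p)[:2]:
                ys,xs=np.nonzero(d['region']); print(k,round(d['confidence'],2),np.round(d['rect']),xs.mean().round(1),ys.mean().round(1))
        except Exception as e: print(k,e)
cv2.imwrite('pics/both.png',cv2.resize(np.hstack([ps[n]['pixels'] for n in ps])[:,:,::-1],None,fx=.78,fy=.78,interpolation=cv2.INTER_AREA))
E
```

```text
{'time_s': np.float64(0.0), 'joint_positions': array([ 0.903,  0.182,  1.608, -0.   ,  1.354, -0.206]), 'joint_velocities': array([-0.001, -0.   , -0.   , -0.001, -0.   ,  0.   ]), 'tau': array([-0.0000e+00, -4.3386e+01, -3.4185e+01,  7.0000e-02,  3.8000e-02,
       -0.0000e+00]), 'ee_pos': array([0.256, 0.514, 0.252]), 'tool_rot': array([ 0.229,  0.973, -0.001, -0.   ]), 'force': array([-0.415,  0.847,  0.229]), 'torque': array([-0.034, -0.007,  0.048]), 'finger_gap': np.float64(0.088)}
scene cam at [1.353 0.747 1.047]
press_axis 0.98 [199. 151. 280. 258.] 239.3 203.6
crank_knob 0.62 [206. 147. 212. 169.] 208.8 160.2
crank_knob 0.5 [222. 201. 267. 262.] 243.7 229.5
crank 0.95 [206. 154. 243. 196.] 221.9 166.0
crank 0.71 [332. 257. 382. 306.] 357.3 280.1
ram 0.64 [221. 181. 235. 191.] 226.2 188.1
carriage 0.89 [222. 198. 264. 260.] 244.0 229.9
carriage_handle 0.58 [222. 200. 268. 263.] 243.4 229.4
reagent 0.98 [146. 161. 166. 199.] 156.3 181.4
reagent 0.53 [207. 146. 214. 167.] 208.8 160.2
beaker 0.65 [193. 136. 208. 169.] 200.1 151.0
vialrack 0.75 [334. 256. 383. 306.] 357.3 280.0
vialrack 0.51 [220. 196. 265. 259.] 243.6 229.3
top cam at [ 0.452 -0.006  1.494]
press_axis 0.64 [224. 156. 311. 221.] 275.9 188.0
crank 0.67 [288. 157. 298. 195.] 292.5 176.3
carriage 0.98 [230. 164. 284. 193.] 259.3 177.0
carriage_handle 0.74 [225. 163. 284. 192.] 259.8 177.1
reagent 0.76 [350. 148. 375. 166.] 360.4 160.2
beaker 0.68 [364. 211. 385. 233.] 373.7 223.6
vialrack 0.56 [145. 191. 180. 216.] 161.6 204.7
```

View pics/scene1.png

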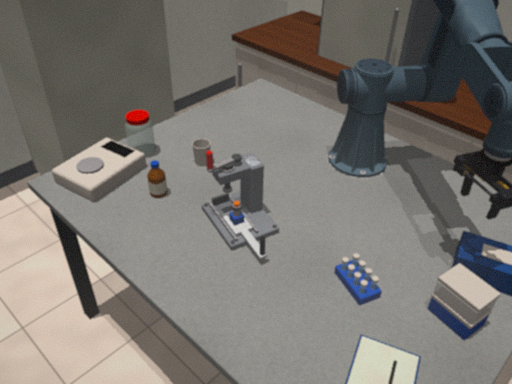

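View pics/top1.png

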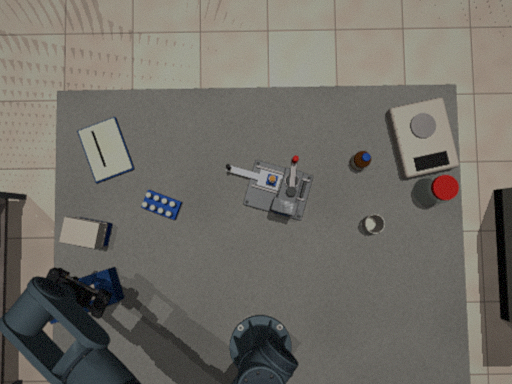

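The scene view shows the press with the red knob at (209,160), the plug at (237,203) and the handle at (263,245). In the top view the knob is at (295,159), the plug at (272,179) and the handle post at (228,167). Next I'll get these points from colour blobs and fit the press pose.

```bash
cat >> h.py <<'E'
from scipy.optimize import least_squares
def blob(p,box,kind):
    l,t,r,b=box; im=p['pixels'][t:b,l:r]; hsv=cv2.cvtColor(im,cv2.COLOR_RGB2HSV).astype(int)
    H,S,V=hsv[...,0],hsv[...,1],hsv[...,2]
    m={'red':((H<5)|(H>172))&(S>150)&(V>70),'orange':(H>=5)&(H<18)&(S>120)&(V>90),'dark':(V<50)}[kind]
    ys,xs=np.nonzero(m); return np.array([xs.mean()+l,ys.mean()+t]),len(xs),(xs.min()+l,ys.min()+t,xs.max()+l,ys.max()+t)
E
python3 - <<'E'
from h import *
S=ctrl.camera('scene');T=ctrl.camera('top')
for nm,p,box,k,z in [('knobS',S,(200,140,220,175),'red',.255),('knobT',T,(285,148,305,170),'red',.27),('plugS',S,(228,195,245,215),'orange',.105),('plugT',T,(262,170,282,188),'orange',.11),('handS',S,(254,230,272,262),'dark',.067),('handT',T,(222,160,240,175),'dark',.08)]:
    try:
        uv,n,bb=blob(p,box,k); print(nm,uv.round(1),n,bb,atz(p,uv,z).round(3))
    except Exception as e: print(nm,e)
a=cv2.resize(S['pixels'][140:270,190:285],None,fx=4,fy=4,interpolation=cv2.INTER_CUBIC)
b=cv2.resize(T['pixels'][145:230,220:320],None,fx=4,fy=4,interpolation=cv2.INTER_CUBIC)
c=np.zeros((520,790,3),np.uint8); c[:,:380]=a; c[:340,385:785]=b
cv2.imwrite('pics/c2.png',c[:,:,::-1])
E
```

```text
knobS [209.  158.7] 80 (np.int64(206), np.int64(151), np.int64(211), np.int64(167)) [ 0.631 -0.124  0.255]
knobT [295.1 158.3] 28 (np.int64(292), np.int64(156), np.int64(298), np.int64(161)) [ 0.636 -0.116  0.27 ]
plugS [236.  202.9] 29 (np.int64(233), np.int64(201), np.int64(239), np.int64(205)) [ 0.591 -0.055  0.105]
plugT [271.9 178.3] 13 (np.int64(270), np.int64(176), np.int64(274), np.int64(180)) [ 0.592 -0.05   0.11 ]
handS [261.8 247.2] 24 (np.int64(261), np.int64(238), np.int64(263), np.int64(253)) [0.643 0.105 0.067]
handT [227.9 167.9] 18 (np.int64(226), np.int64(165), np.int64(231), np.int64(173)) [0.634 0.102 0.08 ]
```

View pics/c2.png

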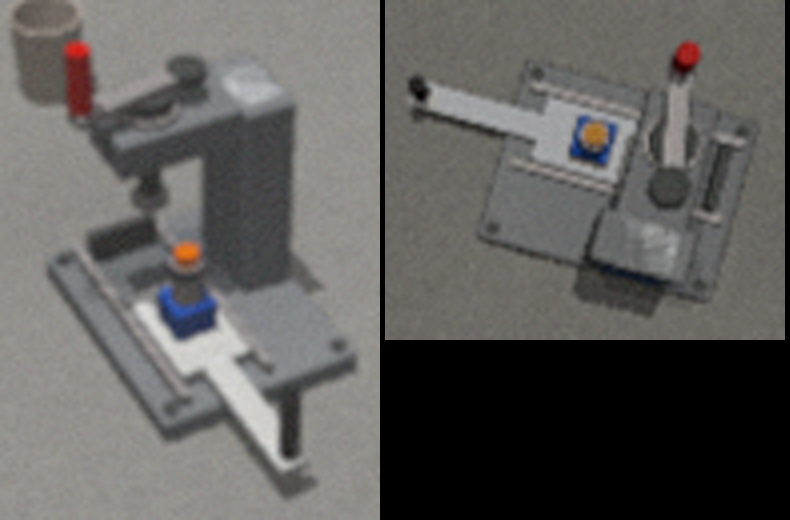

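```bash
cat >> h.py <<'E'
def tool(X, yawdeg=None):
    """print shift (fractions) to reach world point X with TCP, and yaw fraction to bring jaw axis to world angle yawdeg"""
    from scipy.spatial.transform import Rotation as Ro
    s=ctrl.sense(); R=Ro.from_quat(s['tool_rot']).as_matrix()
    ja=np.degrees(np.arctan2(R[1,1],R[0,1]))
    print('t',round(s['time_s'],2),'tcp',np.round(s['ee_pos'],4),'jaw ang',ja.round(1),'F',np.round(s['force'],1),'gap',round(s['finger_gap'],4))
    print(' shift frac',np.round(R.T@(np.array(X)-s['ee_pos'])/.2,3), 'yawfrac', None if yawdeg is None else round(-((yawdeg-ja+90)%180-90)/45,3))
E
python3 - <<'E'
from h import *
S=ctrl.camera('scene');T=ctrl.camera('top')
obs=[(S,[209,158.7],'k',.255),(T,[295.1,157.9],'k',.28),(T,[291.2,192],'c',.235),(S,[190+187/4,140+68/4],'c',.237),(S,[190+187/4,140+252/4],'p',.106),(T,[220+209/4,145+135/4],'p',.110),
 (T,[220+33/4,145+85/4],'h',.096),(S,[190+290/4,140+392/4],'h',.096),(S,[190+290/4,140+455/4],'h',.04)]
def f(v):
    x,y,ps,th,q,rc=v; a=np.array([x,y]); ex=np.array([np.cos(ps),np.sin(ps)]);ey=np.array([-ex[1],ex[0]])
    P={'k':a+.06*np.array([np.cos(th),np.sin(th)]),'c':a-rc*np.array([np.cos(th),np.sin(th)]),'p':a+ey*(.07-q),'h':a+ey*(.23-q)}
    return np.concatenate([proj(p,[*P[k],z])-uv for p,uv,k,z in obs]+[[(q-.01)/.01,(rc-.036)/.003]])
r=least_squares(f,[.575,-.109,-.294,-.2,.01,.036],loss='soft_l1'); print(r.x.round(4),np.round(r.fun,1))
x,y,ps,th,q,rc=r.x; ey=np.array([-np.sin(ps),np.cos(ps)])
h=np.array([x,y])+ey*(.23-q); print('handle',h,'home handle',np.array([x,y])+ey*.16,'knob',x+.06*np.cos(th),y+.06*np.sin(th),'jaw deg',np.degrees(ps)+90)
tool([*h,.16],np.degrees(ps)+90)
for k,u,z in [('reagent',(360.4,160.2),.07),('beaker',(373.7,223.6),.06),('rack',(161.6,204.7),.06)]: print(k,atz(T,u,z).round(3))
E
```

```text
[ 0.5744 -0.1091 -0.2911 -0.1422  0.0099  0.0365] [ 0.5  1.3  0.7  0.6 -0.4 -0.7  0.1 -3.1 -0.2  0.3  0.1 -0.3 -0.5  0.1
  0.1  0.5 -0.4 -1.4 -0.   0.2]
handle [0.63755215 0.10166315] home handle [0.62031568 0.044132  ] knob 0.6337903115474823 -0.11764035664219694 jaw deg 73.32165845845037
t 1.2 tcp [0.2562 0.5148 0.2527] jaw ang 63.5 F [0.1 0.4 0.7] gap 0.0882
 shift frac [-2.627 -1.     0.464] yawfrac -0.217
reagent [ 0.655 -0.365  0.07 ]
beaker [ 0.431 -0.407  0.06 ]
rack [0.51  0.339 0.06 ]
```

>>> {"fn": "arm_command", "kwargs": {"translation": [[-0.2,-0.08,0],[-0.4,-0.16,0],[-0.6,-0.24,0],[-0.8,-0.32,0],[-1,-0.4,0],[-1,-0.4,0]], "yaw": [0,0,0,0,0,0], "jaw": [0,0,0,0,0,0]}}

```text
time_s: 1.8
ee_pos: [0.4027, 0.3508, 0.2529]
tool_rot: [0.231, 0.973, -0.0, 0.001]
force: [-0.1, 1.0, 0.8]
finger_gap: 0.0882
```

>>> {"fn": "arm_command", "kwargs": {"translation": [[-0.2,-0.08,0],[-0.4,-0.16,0],[-0.6,-0.24,0],[-0.8,-0.32,0],[-1,-0.4,0],[-1,-0.4,0],[-1,-0.4,0]], "yaw": [0,-0.1,-0.2,-0.217,-0.217,-0.217,-0.217], "jaw": [0,0,0,0,0,0,0]}}

```text
time_s: 2.5
ee_pos: [0.5453, 0.1893, 0.2529]
tool_rot: [0.149, 0.989, -0.0, 0.0]
force: [0.6, 0.6, -1.1]
finger_gap: 0.0882
```

```bash
python3 -c "
from h import *
tool([.6375,.1017,.075],73.3)"
```

```text
t 2.5 tcp [0.5453 0.1893 0.2529] jaw ang 72.9 F [ 0.6  0.6 -1.1] gap 0.0882
 shift frac [-0.569 -0.283  0.89 ] yawfrac -0.009
```

>>> {"fn": "arm_command", "kwargs": {"translation": [[-0.2,-0.1,0],[-0.4,-0.2,0],[-0.569,-0.283,0.1],[-0.569,-0.283,0.2],[-0.569,-0.283,0.4],[-0.569,-0.283,0.6],[-0.569,-0.283,0.75],[-0.569,-0.283,0.89],[-0.569,-0.283,0.89],[-0.569,-0.283,0.89],[-0.569,-0.283,0.89],[-0.569,-0.283,0.89],[-0.569,-0.283,0.89],[-0.569,-0.283,0.89],[-0.569,-0.283,0.89]], "yaw": [0,0,0,0,0,0,0,0,0,0,0,0,0,0,0], "jaw": [0,0,0,0,0,0,0,0,0,1,1,1,1,1,1]}}

```text
time_s: 4.0
ee_pos: [0.6377, 0.1015, 0.0755]
tool_rot: [0.149, 0.989, -0.0, 0.001]
force: [0.6, 0.7, -0.0]
finger_gap: 0.0419
```

```bash
python3 -c "
from h import *
tool([.6203,.0441,.075],73.3)"
```

```text
t 4.0 tcp [0.6377 0.1015 0.0755] jaw ang 72.9 F [ 0.6  0.7 -0. ] gap 0.0419
 shift frac [-0.001 -0.3    0.002] yawfrac -0.009
```

>>> {"fn": "arm_command", "kwargs": {"translation": [[0,0,0],[0,0,0],[0,0,0],[0,0,0],[0,0,0],[0,0,0],[0,0,0]], "yaw": [0,0,0,0,0,0,0], "jaw": [1,1,1,1,1,1,1]}}

```text
time_s: 4.7
ee_pos: [0.6378, 0.1018, 0.0755]
tool_rot: [0.149, 0.989, 0.0, 0.001]
force: [1.7, 3.0, -0.4]
finger_gap: 0.0151
```

>>> {"fn": "arm_command", "kwargs": {"translation": [[0,-0.03,0],[0,-0.07,0],[0,-0.11,0],[0,-0.15,0],[0,-0.19,0],[0,-0.22,0],[0,-0.22,0],[0,-0.22,0]], "yaw": [0,0,0,0,0,0,0,0], "jaw": [1,1,1,1,1,1,1,1]}}

```text
time_s: 5.5
ee_pos: [0.6247, 0.0584, 0.0755]
tool_rot: [0.149, 0.989, -0.001, 0.001]
force: [1.2, -3.7, -2.0]
finger_gap: 0.0151
```

>>> {"fn": "arm_command", "kwargs": {"translation": [[0,-0.02,0],[0,-0.04,0],[0,-0.055,0],[0,-0.07,0],[0,-0.07,0]], "yaw": [0,0,0,0,0], "jaw": [1,1,1,1,1]}}

```text
time_s: 6.0
ee_pos: [0.6206, 0.0445, 0.0755]
tool_rot: [0.149, 0.989, -0.001, 0.001]
force: [3.3, 0.5, -2.6]
finger_gap: 0.0147
```

>>> {"fn": "arm_command", "kwargs": {"translation": [[0,-0.015,0],[0,-0.03,0],[0,-0.03,0]], "yaw": [0,0,0], "jaw": [1,1,1]}}

```text
time_s: 6.3
ee_pos: [0.6204, 0.0442, 0.0756]
tool_rot: [0.149, 0.989, 0.003, 0.002]
force: [11.8, 22.3, -8.2]
finger_gap: 0.0149
```

>>> {"fn": "arm_command", "kwargs": {"translation": [[0,0,0],[0,0,0],[0,0,0],[0,0,0],[0,0,-0.2],[0,0,-0.45],[0,0,-0.7],[0,0,-0.95],[0,0,-1],[0,0,-1]], "yaw": [0,0,0,0,0,0,0,0,0,0], "jaw": [0.4,0.4,0.4,0.4,0.4,0.4,0.4,0.4,0.4,0.4]}}

```text
time_s: 7.3
ee_pos: [0.6204, 0.0423, 0.2785]
tool_rot: [0.149, 0.989, 0.003, 0.005]
force: [-0.8, -1.1, -0.3]
finger_gap: 0.0528
```

Run:
```python
from h import *
S=ctrl.camera('scene');T=ctrl.camera('top')
tool([.6338,-.1176,.34],73.2)
for p,box in [(S,(195,140,225,180)),(T,(280,145,310,175))]:
    try: print(blob(p,box,'red'))
    except Exception as e: print(e)
print('knob exp',proj(S,[.6338,-.1176,.255]),proj(T,[.6338,-.1176,.28]))
cv2.imwrite('pics/c3.png',cv2.resize(np.hstack([S['pixels'][130:270,180:300],T['pixels'][130:270,210:330]]),None,fx=3.3,fy=3.3,interpolation=cv2.INTER_CUBIC)[:,:,::-1])
```

```text
t 7.4 tcp [0.6184 0.0427 0.2738] jaw ang 72.8 F [-0.1 -0.5 -0.8] gap 0.053
 shift frac [-0.311 -0.74  -0.336] yawfrac -0.008
(array([208.95  , 158.6625]), 80, (np.int64(206), np.int64(151), np.int64(211), np.int64(167)))
(array([295.18518519, 158.25925926]), 27, (np.int64(292), np.int64(156), np.int64(298), np.int64(161)))
knob exp [209.53639032 159.98873548] [295.78478182 158.48754452]
```

View pics/c3.png

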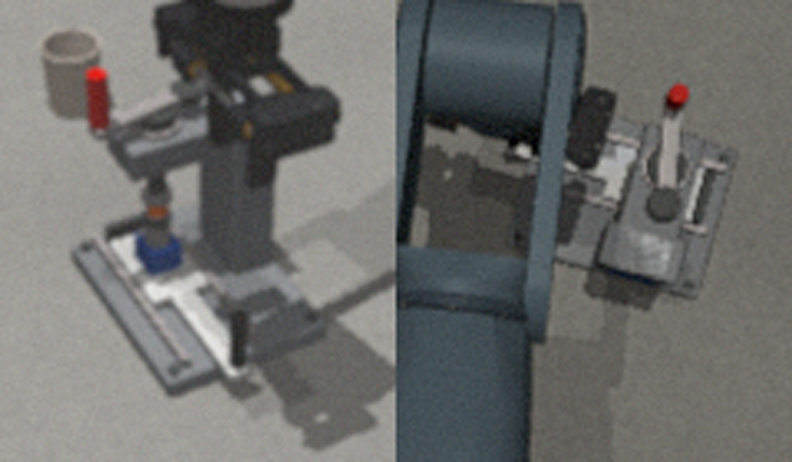

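The carriage is home: the plug sits under the ram at about (155,211) in the left crop. The knob hasn't moved. Next I grasp the knob.

>>> {"fn": "arm_command", "kwargs": {"translation": [[-0.05,0,-0.2],[-0.1,-0.1,-0.336],[-0.2,-0.3,-0.336],[-0.25,-0.5,-0.336],[-0.311,-0.74,-0.336],[-0.311,-0.74,-0.336],[-0.311,-0.74,-0.336],[-0.311,-0.74,-0.15],[-0.311,-0.74,0],[-0.311,-0.74,0.08],[-0.311,-0.74,0.08],[-0.311,-0.74,0.08],[-0.311,-0.74,0.08],[-0.311,-0.74,0.08],[-0.311,-0.74,0.08],[-0.311,-0.74,0.08],[-0.311,-0.74,0.08],[-0.311,-0.74,0.08]], "yaw": [0,0,0,0,0,0,0,0,0,0,0,0,0,0,0,0,0,0], "jaw": [0.4,0.4,0.4,0.4,0.4,0.4,0.4,0.4,0.4,0.4,0.4,1,1,1,1,1,1,1]}}

```text
time_s: 9.2
ee_pos: [0.6346, -0.1171, 0.2579]
tool_rot: [0.149, 0.989, 0.003, 0.002]
force: [0.0, -0.0, 5.3]
finger_gap: 0.0179
```

>>> {"fn": "arm_command", "kwargs": {"translation": [[0,0,0],[0,0,0],[0,0,0]], "yaw": [0,0,0], "jaw": [1,1,1]}}

```text
time_s: 9.5
ee_pos: [0.6346, -0.1171, 0.2579]
tool_rot: [0.149, 0.989, 0.003, 0.002]
force: [0.1, 0.4, 2.8]
finger_gap: 0.0179
```

```bash
cat >> h.py <<'E'
C=np.array([.5743,-.1090])
def circ(steps, rows, a0=None):
    """consecutive calls, each steps[i] deg clockwise in rows[i] rows, from current pose; prints rows as fractions"""
    from scipy.spatial.transform import Rotation as Ro
    s=ctrl.sense(); R=Ro.from_quat(s['tool_rot']).as_matrix(); e=s['ee_pos']; d=e[:2]-C
    a=np.degrees(np.arctan2(d[1],d[0])); t=np.array([d[1],-d[0]])/np.hypot(*d); F=s['force']
    print('t',round(s['time_s'],2),'ang',a.round(2),'r',np.hypot(*d).round(4),'z',e[2].round(4),'Ft(resist)',round(-F[:2]@t,2),'Fr',round(F[:2]@d/np.hypot(*d),2),'gap',round(s['finger_gap'],4))
    P=e.copy(); P0=e.copy(); a=a if a0 is None else a0
    for S,n in zip(steps,rows):
        out=[]
        for i in range(n):
            b=np.radians(a-S*(i+1)/n); X=np.array([*(C+.06*np.array([np.cos(b),np.sin(b)])),.258])
            out.append([round(float(v),3)+0. for v in R.T@(X-P0)/.2])
        print(out); a-=S; P0=X
def ft(pos,F):
    d=np.array(pos)[:2]-C; t=np.array([d[1],-d[0]])/np.hypot(*d); return np.degrees(np.arctan2(d[1],d[0])).round(2),np.hypot(*d).round(4),(-np.array(F)[:2]@t).round(2),(np.array(F)[:2]@d/np.hypot(*d)).round(2)
E
python3 -c "
from h import *
circ([130,20,20],[13,3,3])"
```

```text
t 9.5 ang -7.61 r 0.0609 z 0.2579 Ft(resist) 0.44 Fr 0.08 gap 0.0179
[[0.0, -0.053, -0.001], [0.005, -0.105, -0.001], [0.019, -0.155, -0.002], [0.041, -0.203, -0.002], [0.072, -0.245, -0.002], [0.109, -0.282, -0.003], [0.152, -0.311, -0.003], [0.2, -0.333, -0.003], [0.25, -0.346, -0.004], [0.302, -0.351, -0.004], [0.354, -0.346, -0.004], [0.405, -0.332, -0.004], [0.452, -0.309, -0.004]]
[[0.029, 0.019, 0.0], [0.056, 0.042, 0.0], [0.079, 0.068, 0.0]]
[[0.021, 0.028, 0.0], [0.038, 0.058, 0.0], [0.051, 0.091, 0.0]]
```

>>> {"fn": "arm_command", "kwargs": {"translation": [[0.0,-0.053,0],[0.005,-0.105,0],[0.019,-0.155,0],[0.041,-0.203,0],[0.072,-0.245,0],[0.109,-0.282,0],[0.152,-0.311,0],[0.2,-0.333,0],[0.25,-0.346,0],[0.302,-0.351,0],[0.354,-0.346,0],[0.405,-0.332,0],[0.452,-0.309,0],[0.452,-0.309,0]], "yaw": [0,0,0,0,0,0,0,0,0,0,0,0,0,0], "jaw": [1,1,1,1,1,1,1,1,1,1,1,1,1,1]}}

```text
time_s: 10.9
ee_pos: [0.5292, -0.1479, 0.2578]
tool_rot: [0.149, 0.989, 0.004, 0.002]
force: [2.5, 5.0, 5.3]
finger_gap: 0.018
```

>>> {"fn": "arm_command", "kwargs": {"translation": [[0.029,0.019,0.0],[0.056,0.042,0.0],[0.079,0.068,0.0]], "yaw": [0,0,0], "jaw": [1,1,1]}}

```text
time_s: 11.2
ee_pos: [0.5185, -0.1298, 0.2579]
tool_rot: [0.149, 0.989, 0.005, 0.004]
force: [9.9, 2.3, -0.0]
finger_gap: 0.0181
```

```bash
python3 -c "
from h import *
circ([20,20,20],[3,3,3])"
```

```text
t 11.2 ang -159.58 r 0.0595 z 0.2579 Ft(resist) 1.26 Fr -10.08 gap 0.0181
[[0.021, 0.027, 0.0], [0.038, 0.058, 0.0], [0.05, 0.091, 0.0]]
[[0.009, 0.034, 0.0], [0.013, 0.068, 0.001], [0.014, 0.103, 0.001]]
[[-0.004, 0.035, 0.0], [-0.011, 0.069, 0.001], [-0.022, 0.102, 0.001]]
```

```bash
sed -i 's/^C=.*/C=np.array([.5752,-.1092])/' h.py; python3 -c "
from h import *
print(ft([.5292,-.1479],[2.5,5]))
circ([20,20,20],[3,3,3])"
```

```text
(np.float64(-139.93), np.float64(0.0601), np.float64(-2.22), np.float64(-5.13))
t 11.2 ang -160.05 r 0.0603 z 0.2579 Ft(resist) 1.17 Fr -10.09 gap 0.0181
[[0.018, 0.03, 0.0], [0.034, 0.061, 0.0], [0.046, 0.094, 0.0]]
[[0.008, 0.034, 0.0], [0.013, 0.069, 0.001], [0.013, 0.103, 0.001]]
[[-0.004, 0.035, 0.0], [-0.012, 0.069, 0.001], [-0.023, 0.102, 0.001]]
```

>>> {"fn": "arm_command", "kwargs": {"translation": [[0.018,0.03,0.0],[0.034,0.061,0.0],[0.046,0.094,0.0]], "yaw": [0,0,0], "jaw": [1,1,1]}}

```text
time_s: 11.5
ee_pos: [0.515, -0.1092, 0.2579]
tool_rot: [0.149, 0.989, 0.004, 0.004]
force: [5.1, -2.4, -0.4]
finger_gap: 0.0178
```

>>> {"fn": "arm_command", "kwargs": {"translation": [[0.008,0.034,0.0],[0.013,0.069,0.0],[0.013,0.103,0.0]], "yaw": [0,0,0], "jaw": [1,1,1]}}

```text
time_s: 11.8
ee_pos: [0.5183, -0.0893, 0.2579]
tool_rot: [0.149, 0.989, 0.004, 0.004]
force: [4.9, -3.5, -0.1]
finger_gap: 0.0185
```

```bash
python3 -c "
from h import *
circ([20,20,20],[3,3,3])"
```

```text
t 11.8 ang 160.69 r 0.0603 z 0.2579 Ft(resist) 1.63 Fr -5.8 gap 0.0185
[[-0.005, 0.035, 0.0], [-0.012, 0.069, 0.0], [-0.023, 0.102, 0.001]]
[[-0.015, 0.032, 0.0], [-0.034, 0.061, 0.001], [-0.055, 0.088, 0.001]]
[[-0.025, 0.024, 0.0], [-0.052, 0.046, 0.001], [-0.082, 0.064, 0.001]]
```

>>> {"fn": "arm_command", "kwargs": {"translation": [[-0.005,0.035,0.0],[-0.012,0.069,0.0],[-0.023,0.102,0.0]], "yaw": [0,0,0], "jaw": [1,1,1]}}

```text
time_s: 12.1
ee_pos: [0.5285, -0.0711, 0.2579]
tool_rot: [0.15, 0.989, 0.003, 0.004]
force: [2.9, -4.8, 1.2]
finger_gap: 0.0179
```

>>> {"fn": "arm_command", "kwargs": {"translation": [[-0.015,0.032,0.0],[-0.034,0.061,0.0],[-0.055,0.088,0.0]], "yaw": [0,0,0], "jaw": [1,1,1]}}

```text
time_s: 12.4
ee_pos: [0.5443, -0.0573, 0.2579]
tool_rot: [0.15, 0.989, 0.003, 0.004]
force: [1.1, -5.9, 1.5]
finger_gap: 0.018
```

>>> {"fn": "arm_command", "kwargs": {"translation": [[-0.025,0.024,0.0],[-0.052,0.046,0.0],[-0.082,0.064,0.0]], "yaw": [0,0,0], "jaw": [1,1,1]}}

```text
time_s: 12.7
ee_pos: [0.5635, -0.05, 0.2579]
tool_rot: [0.15, 0.989, 0.002, 0.002]
force: [-4.4, -5.6, 4.0]
finger_gap: 0.0183
```

```bash
python3 -c "
from h import *
circ([20,20,20],[3,3,3])"
```

```text
t 12.7 ang 101.23 r 0.0603 z 0.2579 Ft(resist) 5.44 Fr -4.6 gap 0.0183
[[-0.032, 0.013, 0.0], [-0.065, 0.024, 0.0], [-0.1, 0.032, 0.0]]
[[-0.035, 0.003, 0.0], [-0.07, 0.002, 0.0], [-0.104, -0.003, 0.0]]
[[-0.034, -0.009, 0.0], [-0.066, -0.022, 0.0], [-0.097, -0.038, 0.0]]
```

>>> {"fn": "arm_command", "kwargs": {"translation": [[-0.032,0.013,0.0],[-0.065,0.024,0.0],[-0.1,0.032,0.0]], "yaw": [0,0,0], "jaw": [1,1,1]}}

```text
time_s: 13.0
ee_pos: [0.5831, -0.0494, 0.2579]
tool_rot: [0.149, 0.989, 0.002, -0.0]
force: [-9.8, -2.5, 8.3]
finger_gap: 0.0183
```

Run:
```python
from h import *
circ([10,10,10],[2,2,2])
S=ctrl.camera('scene'); circ([10],[2])
cv2.imwrite('pics/c4.png',cv2.resize(S['pixels'][150:240,190:290],None,fx=6,fy=6,interpolation=cv2.INTER_CUBIC)[:,:,::-1])
```

```text
t 13.0 ang 82.43 r 0.0603 z 0.2579 Ft(resist) 9.37 Fr -3.79 gap 0.0183
[[-0.026, 0.002, -0.001], [-0.052, 0.003, -0.001]]
[[-0.026, -0.001, 0.0], [-0.052, -0.005, 0.0]]
[[-0.026, -0.006, 0.0], [-0.05, -0.014, 0.0]]
t 13.05 ang 81.45 r 0.0603 z 0.2579 Ft(resist) 5.75 Fr -3.94 gap 0.0179
[[-0.026, 0.001, 0.0], [-0.052, 0.002, 0.0]]
```

View pics/c4.png

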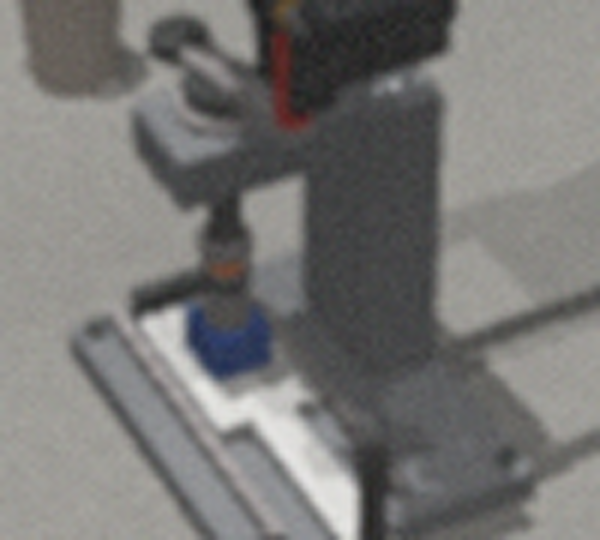

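The ram's foot now sits on the plug, at about (225,265) in the crop. The tangential force went 2.1 → 5.4 → 9.4 N at 121°, 101° and 82°, so contact was near 115°. The target is therefore about 25°.

```bash
python3 -c "
from h import *
circ([20,20],[3,3])"
```

```text
t 13.05 ang 81.45 r 0.0603 z 0.2579 Ft(resist) 5.75 Fr -3.94 gap 0.0179
[[-0.035, 0.002, 0.0], [-0.07, 0.001, 0.0], [-0.104, -0.004, 0.0]]
[[-0.034, -0.009, 0.0], [-0.066, -0.022, 0.0], [-0.097, -0.038, 0.0]]
```

>>> {"fn": "arm_command", "kwargs": {"translation": [[-0.035,0.002,0.0],[-0.07,0.001,0.0],[-0.104,-0.004,0.0]], "yaw": [0,0,0], "jaw": [1,1,1]}}

```text
time_s: 13.35
ee_pos: [0.6038, -0.0562, 0.2581]
tool_rot: [0.149, 0.989, 0.003, -0.0]
force: [1.3, -4.9, 1.8]
finger_gap: 0.0177
```

>>> {"fn": "arm_command", "kwargs": {"translation": [[-0.034,-0.009,0.0],[-0.066,-0.022,0.0],[-0.097,-0.038,0.0]], "yaw": [0,0,0], "jaw": [1,1,1]}}

```text
time_s: 13.65
ee_pos: [0.6192, -0.068, 0.258]
tool_rot: [0.149, 0.989, 0.003, -0.002]
force: [-11.3, 4.4, 7.2]
finger_gap: 0.0181
```

```bash
python3 -c "
from h import *
a=ctrl.sense(); circ([8,16],[2,3])"
```

```text
t 13.65 ang 43.11 r 0.0603 z 0.258 Ft(resist) 10.9 Fr -5.23 gap 0.0181
[[-0.017, -0.012, 0.0], [-0.034, -0.024, 0.0]]
[[-0.021, -0.018, 0.0], [-0.041, -0.038, 0.0], [-0.058, -0.06, -0.001]]
```

```bash
python3 -c "
from h import *
circ([21],[4])"
```

```text
t 13.65 ang 43.11 r 0.0603 z 0.258 Ft(resist) 10.9 Fr -5.23 gap 0.0181
[[-0.023, -0.016, 0.0], [-0.044, -0.033, 0.0], [-0.064, -0.051, -0.001], [-0.083, -0.072, -0.001]]
```

>>> {"fn": "arm_command", "kwargs": {"translation": [[-0.023,-0.016,0.0],[-0.044,-0.033,0.0],[-0.064,-0.051,0],[-0.083,-0.072,0],[-0.083,-0.072,0]], "yaw": [0,0,0,0,0], "jaw": [1,1,1,1,1]}}

```text
time_s: 14.15
ee_pos: [0.6308, -0.086, 0.2581]
tool_rot: [0.149, 0.989, 0.004, -0.003]
force: [-4.3, 4.6, 7.5]
finger_gap: 0.0182
```

```bash
python3 -c "
from h import *
circ([5],[2])"
```

```text
t 14.15 ang 22.65 r 0.0602 z 0.2581 Ft(resist) 5.88 Fr -2.22 gap 0.0182
[[-0.007, -0.011, 0.0], [-0.015, -0.021, 0.0]]
```

>>> {"fn": "arm_command", "kwargs": {"translation": [[0,0,0],[0,0,0],[0,0,0],[0,0,0],[0,0,0],[0,0,0],[0,0,-0.2],[0,0,-0.4],[0,0.2,-0.6],[0,0.45,-0.6],[0,0.7,-0.6],[0,0.95,-0.6],[0,1,-0.6],[0,1,-0.6]], "yaw": [0,0,0,0,0,0,0,0,0,0,0,0,0,0], "jaw": [0.4,0.4,0.4,0.4,0.4,0.4,0.4,0.4,0.4,0.4,0.4,0.4,0.4,0.4]}}

```text
time_s: 15.55
ee_pos: [0.6904, 0.1062, 0.3791]
tool_rot: [0.147, 0.989, 0.004, -0.004]
force: [-1.0, 0.2, -0.2]
finger_gap: 0.0529
```

Run:
```python
from h import *
S=ctrl.camera('scene');T=ctrl.camera('top')
for p,box,z in [(S,(190,140,260,190),.255),(T,(270,140,320,200),.27)]:
    try:
        uv,n,b=blob(p,box,'red'); X=atz(p,uv,z)[:2]; d=X-C; print(uv.round(1),n,X.round(4),'ang',np.degrees(np.arctan2(d[1],d[0])).round(1),np.hypot(*d).round(4))
    except Exception as e: print(e)
s=ctrl.sense(); print(s['time_s'],s['ee_pos'],s['force'])
for nm,u,k in [('reagent',(350,148),0)]: 
    for k in ('reagent','beaker','vialrack'): print(k,[np.round(d['rect']) for d in ctrl.search_frame(k,T)[:1]],[np.round(d['rect']) for d in ctrl.search_frame(k,S)[:1]])
cv2.imwrite('pics/c5.png',cv2.resize(np.hstack([S['pixels'][140:260,180:300],T['pixels'][140:260,220:340]]),None,fx=3.3,fy=3.3,interpolation=cv2.INTER_CUBIC)[:,:,::-1])
```

```text
[233.1 162.2] 70 [ 0.5932 -0.0621] ang 69.1 0.0504
[274.7 170.4] 27 [ 0.6001 -0.054 ] ang 65.8 0.0606
15.65 [0.69019094 0.10300068 0.37923874] [ 0.96722811  0.58689804 -0.4307449 ]
reagent [array([347., 148., 374., 170.])] [array([147., 158., 164., 200.])]
beaker [array([363., 213., 383., 235.])] [array([191., 138., 209., 168.])]
vialrack [array([143., 192., 182., 218.])] [array([331., 256., 382., 307.])]
```

View pics/c5.png

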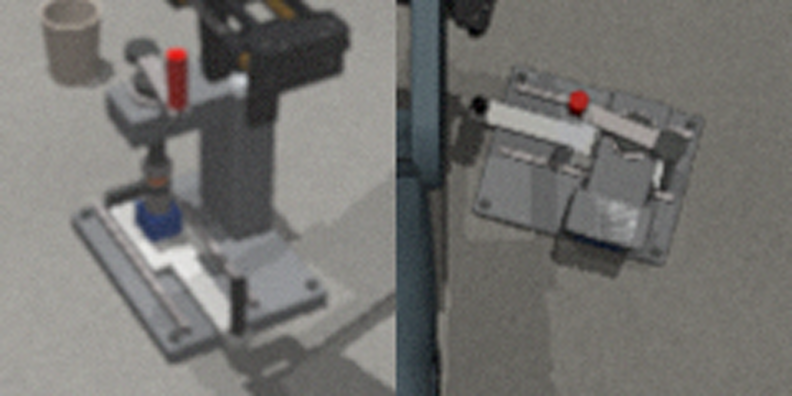

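The crank ended up at about 66°, not the 22.7° where I released it: the red knob is at (578,102) in the top crop. I probably caught it with a finger while moving away sideways. The carriage is still home. I'll grasp the knob again, lead it back, and withdraw straight up this time.

```bash
python3 -c "
from h import *
tool([.5998,-.0544,.36],73.2)"
```

```text
t 15.95 tcp [0.6903 0.1025 0.3798] jaw ang 72.7 F [-0.6 -0.5 -1.6] gap 0.0528
 shift frac [ 0.199 -0.884  0.094] yawfrac -0.01
```

>>> {"fn": "arm_command", "kwargs": {"translation": [[0.05,-0.22,0],[0.1,-0.44,0],[0.15,-0.66,0],[0.199,-0.884,0],[0.199,-0.884,0],[0.199,-0.884,0.05],[0.199,-0.884,0.2],[0.199,-0.884,0.4],[0.199,-0.884,0.609],[0.199,-0.884,0.609],[0.199,-0.884,0.609],[0.199,-0.884,0.609],[0.199,-0.884,0.609],[0.199,-0.884,0.609],[0.199,-0.884,0.609],[0.199,-0.884,0.609],[0.199,-0.884,0.609],[0.199,-0.884,0.609],[0.199,-0.884,0.609]], "yaw": [0,0,0,0,0,0,0,0,0,0,0,0,0,0,0,0,0,0,0], "jaw": [0.4,0.4,0.4,0.4,0.4,0.4,0.4,0.4,0.4,0.4,0.4,1,1,1,1,1,1,1,1]}}

```text
time_s: 17.85
ee_pos: [0.5994, -0.054, 0.2579]
tool_rot: [0.15, 0.989, 0.004, -0.003]
force: [-2.5, -2.1, 6.0]
finger_gap: 0.0183
```

```bash
python3 -c "
from h import *
circ([20,20],[3,3])"
```

```text
t 17.85 ang 66.32 r 0.0603 z 0.2579 Ft(resist) 1.44 Fr -2.95 gap 0.0183
[[-0.034, -0.007, -0.001], [-0.068, -0.017, -0.001], [-0.1, -0.031, -0.001]]
[[-0.03, -0.017, 0.0], [-0.058, -0.038, -0.001], [-0.084, -0.062, -0.001]]
```

>>> {"fn": "arm_command", "kwargs": {"translation": [[-0.034,-0.007,0],[-0.068,-0.017,0],[-0.1,-0.031,0]], "yaw": [0,0,0], "jaw": [1,1,1]}}

```text
time_s: 18.15
ee_pos: [0.6168, -0.0656, 0.2579]
tool_rot: [0.15, 0.989, 0.004, -0.003]
force: [-10.3, 9.3, 5.2]
finger_gap: 0.0178
```

```bash
python3 -c "
from h import *
circ([20],[3])"
```

```text
t 18.15 ang 46.36 r 0.0602 z 0.2579 Ft(resist) 13.82 Fr -0.39 gap 0.0178
[[-0.03, -0.018, -0.001], [-0.058, -0.039, -0.001], [-0.083, -0.063, -0.001]]
```

>>> {"fn": "arm_command", "kwargs": {"translation": [[-0.03,-0.018,0],[-0.058,-0.039,0],[-0.083,-0.063,0],[-0.083,-0.063,0]], "yaw": [0,0,0,0], "jaw": [1,1,1,1]}}

```text
time_s: 18.55
ee_pos: [0.6295, -0.0832, 0.2579]
tool_rot: [0.15, 0.989, 0.004, -0.003]
force: [-4.5, 8.3, 6.2]
finger_gap: 0.018
```

```bash
python3 -c "
from h import *
circ([20],[3])"
```

```text
t 18.55 ang 25.61 r 0.0602 z 0.2579 Ft(resist) 9.42 Fr -0.42 gap 0.018
[[-0.021, -0.028, -0.001], [-0.04, -0.057, -0.001], [-0.056, -0.088, -0.002]]
```

>>> {"fn": "arm_command", "kwargs": {"translation": [[0,0,0],[0,0,0],[0,0,0],[0,0,0],[0,0,0],[0,0,0]], "yaw": [0,0,0,0,0,0], "jaw": [0.4,0.4,0.4,0.4,0.4,0.4]}}

```text
time_s: 19.15
ee_pos: [0.6295, -0.0833, 0.2579]
tool_rot: [0.15, 0.989, 0.004, -0.002]
force: [-0.0, 1.3, -0.1]
finger_gap: 0.0527
```

Run:
```python
from h import *
circ([0],[1])
S=ctrl.camera('scene');T=ctrl.camera('top')
print(proj(S,[.6294,-.0838,.255]),proj(T,[.6294,-.0838,.28]))
for p,box,z in [(S,(190,140,260,190),.255),(T,(270,140,320,200),.28)]:
    try: print(blob(p,box,'red'))
    except Exception as e: print(e)
cv2.imwrite('pics/c6.png',cv2.resize(np.hstack([S['pixels'][130:250,180:300],T['pixels'][140:260,220:340]]),None,fx=3.3,fy=3.3,interpolation=cv2.INTER_CUBIC)[:,:,::-1])
```

```text
t 19.15 ang 25.47 r 0.0602 z 0.2579 Ft(resist) 1.19 Fr 0.55 gap 0.0527
[[0.001, -0.001, -0.001]]
[218.62199601 164.26124548] [284.58841027 160.11792185]
(array([233.48148148, 167.44444444]), 27, (np.int64(231), np.int64(164), np.int64(235), np.int64(171)))
(array([275.11111111, 170.16666667]), 18, (np.int64(273), np.int64(168), np.int64(277), np.int64(172)))
```

View pics/c6.png

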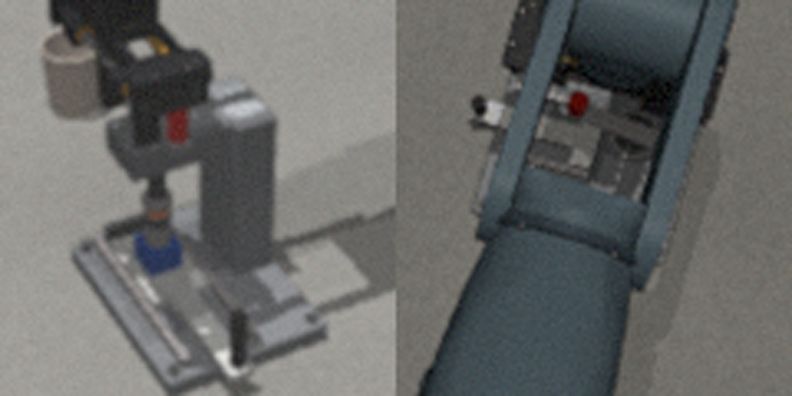

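While the gripper still stood open at 25°, the knob showed at (275,170) in the top picture. That is 66° again, the same as after the first release. So it either unwinds on release or leaves the grip on the way. To find out, I'll regrasp, lead it a little and check with the camera before and after opening.

>>> {"fn": "arm_command", "kwargs": {"translation": [[0,0,-0.2],[0,0,-0.4],[0,0,-0.5],[0,0,-0.5],[0,0,-0.5]], "yaw": [0,0,0,0,0], "jaw": [0.4,0.4,0.4,0.4,0.4]}}

```text
time_s: 19.75
ee_pos: [0.6297, -0.0842, 0.3572]
tool_rot: [0.15, 0.989, 0.004, -0.003]
force: [0.5, 0.1, -0.5]
finger_gap: 0.0526
```

```bash
cat >> h.py <<'E'
def knob(pr=True):
    S=ctrl.camera('scene');T=ctrl.camera('top')
    A=np.radians(np.arange(0,360,1.))
    for n,p,z,box in (('S',S,.255,(190,135,265,195)),('T',T,.278,(262,140,325,205))):
        try:
            uv,k,b=blob(p,box,'red'); q=np.array([proj(p,[C[0]+.06*np.cos(a),C[1]+.06*np.sin(a),z]) for a in A]); e=np.hypot(*(q-uv).T); i=e.argmin()
            print(n,'red',uv.round(1),k,'ang',i,'err px',e[i].round(1))
        except Exception as ex: print(n,'none')
E
python3 -c "
from h import *
knob(); tool([.5998,-.0544,.258],73.2)"
```

```text
S red [233.3 163. ] 56 ang 66 err px 1.2
T red [274.8 170.1] 17 ang 66 err px 0.3
t 19.85 tcp [ 0.6291 -0.084   0.3555] jaw ang 72.7 F [ 0.5  0.2 -0.1] gap 0.0526
 shift frac [0.179 0.094 0.49 ] yawfrac -0.011
```

>>> {"fn": "arm_command", "kwargs": {"translation": [[0.1,0.05,0],[0.179,0.094,0],[0.179,0.094,0.1],[0.179,0.094,0.3],[0.179,0.094,0.49],[0.179,0.094,0.49],[0.179,0.094,0.49],[0.179,0.094,0.49],[0.179,0.094,0.49],[0.179,0.094,0.49],[0.179,0.094,0.49],[0.179,0.094,0.49],[0.179,0.094,0.49],[0.179,0.094,0.49]], "yaw": [0,0,0,0,0,0,0,0,0,0,0,0,0,0], "jaw": [0.4,0.4,0.4,0.4,0.4,0.4,0.4,1,1,1,1,1,1,1]}}

```text
time_s: 21.25
ee_pos: [0.6002, -0.0543, 0.2587]
tool_rot: [0.15, 0.989, 0.005, -0.004]
force: [-0.2, 1.5, 4.7]
finger_gap: 0.0181
```

```bash
python3 -c "
from h import *
knob(); circ([15],[3])"
```

```text
S red [231.5 163.9] 8 ang 61 err px 0.7
T none
t 21.35 ang 65.5 r 0.0603 z 0.2587 Ft(resist) 0.38 Fr 0.63 gap 0.0183
[[-0.026, -0.006, 0.003], [-0.051, -0.012, 0.003], [-0.076, -0.021, 0.003]]h.py:17: RuntimeWarning: Mean of empty slice.
  ys,xs=np.nonzero(m); return np.array([xs.mean()+l,ys.mean()+t]),len(xs),(xs.min()+l,ys.min()+t,xs.max()+l,ys.max()+t)
  ret = ret.dtype.type(ret / rcount)
```

>>> {"fn": "arm_command", "kwargs": {"translation": [[-0.026,-0.006,0],[-0.051,-0.012,0],[-0.076,-0.021,0],[-0.076,-0.021,0],[-0.076,-0.021,0]], "yaw": [0,0,0,0,0], "jaw": [1,1,1,1,1]}}

```text
time_s: 21.85
ee_pos: [0.6135, -0.0623, 0.2588]
tool_rot: [0.15, 0.989, 0.005, -0.004]
force: [-0.5, 4.9, 4.8]
finger_gap: 0.018
```

```bash
python3 - 2>/dev/null <<'E'
from h import *
circ([0],[1]); knob()
S=ctrl.camera('scene');T=ctrl.camera('top')
cv2.imwrite('pics/c7.png',cv2.resize(np.hstack([S['pixels'][130:230,190:280],T['pixels'][140:240,240:330]]),None,fx=4.4,fy=4.4,interpolation=cv2.INTER_CUBIC)[:,:,::-1])
E
```

```text
t 21.85 ang 50.77 r 0.0605 z 0.2588 Ft(resist) 3.5 Fr 3.52 gap 0.018
[[0.001, -0.003, 0.004]]
S red [226.3 166. ] 3 ang 47 err px 1.0
T none
```

View pics/c7.png

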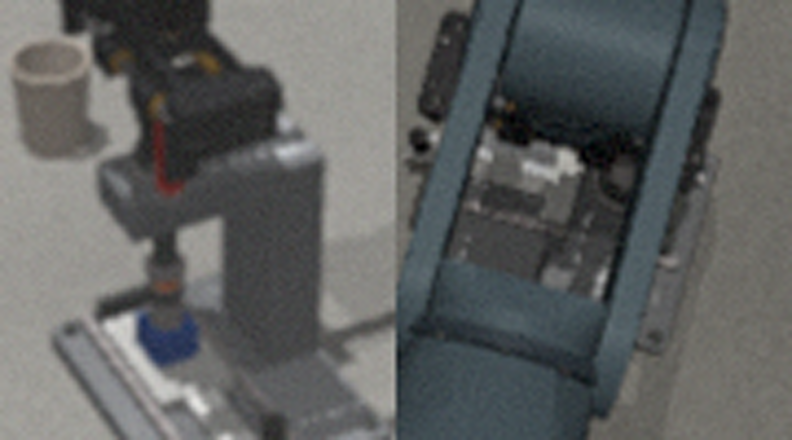

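The red knob shows between the jaws at (168,160) in the left crop, so it follows the gripper. Now I open here and see whether it stays.

>>> {"fn": "arm_command", "kwargs": {"translation": [[0,0,0],[0,0,0],[0,0,0],[0,0,0]], "yaw": [0,0,0,0], "jaw": [0.5,0.5,0.5,0.5]}}

```text
time_s: 22.45
ee_pos: [0.6132, -0.0625, 0.2583]
tool_rot: [0.15, 0.989, 0.005, -0.004]
force: [0.2, -0.8, -0.2]
finger_gap: 0.0435
```

```bash
python3 - 2>/dev/null <<'E'
from h import *
circ([0],[1]); knob()
E
```

```text
t 22.45 ang 50.87 r 0.0602 z 0.2583 Ft(resist) -0.67 Fr -0.48 gap 0.0435
[[0.0, -0.001, 0.001]]
S red [238. 168.] 1 ang 75 err px 4.8
T red [274.1 173.4] 7 ang 76 err px 0.2
```

>>> {"fn": "arm_command", "kwargs": {"translation": [[0,0,-0.2],[0,0,-0.4],[0,0,-0.5],[0,0,-0.5],[0,0,-0.5]], "yaw": [0,0,0,0,0], "jaw": [0.4,0.4,0.4,0.4,0.4]}}

```text
time_s: 23.05
ee_pos: [0.6137, -0.0635, 0.3577]
tool_rot: [0.15, 0.989, 0.005, -0.004]
force: [-0.4, -1.1, -0.2]
finger_gap: 0.0528
```

```bash
python3 - 2>/dev/null <<'E'
from h import *
circ([0],[1]); knob()
E
```

```text
t 23.05 ang 49.87 r 0.0597 z 0.3577 Ft(resist) -0.42 Fr -1.15 gap 0.0528
[[-0.005, -0.003, 0.499]]
S red [235.4 161.9] 50 ang 73 err px 1.8
T red [273.9 172.5] 15 ang 73 err px 0.3
```

It has unwound to 73° by itself: released at 51° it went to 73°, and released at about 24° it went to 66°. The knob does follow the grip, so the slip comes at the moment of release. Next time I'll turn the jaws to lie along the tangent at the end angle (115°), take the push off before opening, and open in small steps so the rear finger backs the knob up.

```bash
python3 - 2>/dev/null <<'E'
from h import *
a=np.radians(73); tool([C[0]+.06*np.cos(a),C[1]+.06*np.sin(a),.258],115); print(ctrl.sense()['joint_positions'].round(2))
E
```

```text
t 23.15 tcp [ 0.6131 -0.0634  0.3561] jaw ang 72.7 F [ 0.1  0.7 -0.5] gap 0.053
 shift frac [0.108 0.021 0.492] yawfrac -0.94
[-0.3   0.22  1.36  0.01  1.58 -1.57]
```

>>> {"fn": "arm_command", "kwargs": {"translation": [[0.108,0.021,0],[0.108,0.021,0],[0.108,0.021,0],[0.108,0.021,0],[0.108,0.021,0],[0.108,0.021,0],[0.108,0.021,0.15],[0.108,0.021,0.35],[0.108,0.021,0.492],[0.108,0.021,0.492],[0.108,0.021,0.492],[0.108,0.021,0.492],[0.108,0.021,0.492],[0.108,0.021,0.492],[0.108,0.021,0.492],[0.108,0.021,0.492],[0.108,0.021,0.492],[0.108,0.021,0.492]], "yaw": [-0.18,-0.36,-0.54,-0.72,-0.9,-0.94,-0.94,-0.94,-0.94,-0.94,-0.94,-0.94,-0.94,-0.94,-0.94,-0.94,-0.94,-0.94], "jaw": [0.4,0.4,0.4,0.4,0.4,0.4,0.4,0.4,0.4,0.4,0.4,1,1,1,1,1,1,1]}}

```text
time_s: 24.95
ee_pos: [0.593, -0.0519, 0.2587]
tool_rot: [-0.217, 0.976, 0.007, -0.003]
force: [-0.4, -0.8, 4.0]
finger_gap: 0.0183
```

```bash
python3 - 2>/dev/null <<'E'
from h import *
circ([48],[8])
E
```

```text
t 24.95 ang 72.75 r 0.06 z 0.2587 Ft(resist) 0.11 Fr -0.85 gap 0.0183
[[-0.022, -0.022, 0.003], [-0.042, -0.047, 0.002], [-0.059, -0.073, 0.002], [-0.073, -0.101, 0.002], [-0.084, -0.131, 0.001], [-0.092, -0.161, 0.001], [-0.097, -0.192, 0.0], [-0.098, -0.223, 0.0]]
```

>>> {"fn": "arm_command", "kwargs": {"translation": [[-0.022,-0.022,0],[-0.042,-0.047,0],[-0.059,-0.073,0],[-0.073,-0.101,0],[-0.084,-0.131,0],[-0.092,-0.161,0],[-0.097,-0.192,0],[-0.098,-0.223,0],[-0.098,-0.223,0]], "yaw": [0,0,0,0,0,0,0,0,0], "jaw": [1,1,1,1,1,1,1,1,1]}}

```text
time_s: 25.85
ee_pos: [0.6306, -0.0842, 0.2587]
tool_rot: [-0.216, 0.976, 0.007, -0.002]
force: [-0.8, 3.3, 5.5]
finger_gap: 0.0182
```

>>> {"fn": "arm_command", "kwargs": {"translation": [[0,0,0],[0,0,0],[0,0,0]], "yaw": [0,0,0], "jaw": [1,1,1]}}

```text
time_s: 26.15
ee_pos: [0.6306, -0.084, 0.2588]
tool_rot: [-0.216, 0.976, 0.007, -0.002]
force: [-2.7, 3.4, 3.7]
finger_gap: 0.0179
```

>>> {"fn": "arm_command", "kwargs": {"translation": [[0,0.005,0],[0,0.005,0],[0,0.005,0]], "yaw": [0,0,0], "jaw": [1,1,1]}}

```text
time_s: 26.45
ee_pos: [0.6301, -0.083, 0.2587]
tool_rot: [-0.217, 0.976, 0.007, -0.002]
force: [-1.5, -0.6, 3.6]
finger_gap: 0.0182
```

>>> {"fn": "arm_command", "kwargs": {"translation": [[0,0.005,0],[0,0.005,0],[0,0.005,0]], "yaw": [0,0,0], "jaw": [1,1,1]}}

```text
time_s: 26.75
ee_pos: [0.6297, -0.0821, 0.2587]
tool_rot: [-0.217, 0.976, 0.007, -0.002]
force: [-0.6, -3.3, 3.9]
finger_gap: 0.0179
```

```bash
python3 - 2>/dev/null <<'E'
from h import *
circ([0],[1])
E
```

```text
t 26.75 ang 26.47 r 0.0608 z 0.2587 Ft(resist) -2.65 Fr -2.04 gap 0.0179
[[0.004, 0.0, 0.004]]
```

Locked at rest: backing off 1 mm brings the push to 0, and 2 mm makes the crank resist at -2.7 N. I return to zero push and open only slightly.

>>> {"fn": "arm_command", "kwargs": {"translation": [[0,-0.004,0],[0,-0.004,0],[0,-0.004,0],[0,-0.004,0],[0,-0.004,0]], "yaw": [0,0,0,0,0], "jaw": [1,0.74,0.74,0.74,0.74]}}

```text
time_s: 27.25
ee_pos: [0.6299, -0.0826, 0.2583]
tool_rot: [-0.217, 0.976, 0.007, -0.003]
force: [-2.6, 5.1, 1.0]
finger_gap: 0.0226
```

```bash
python3 - 2>/dev/null <<'E'
from h import *
circ([0],[1]); knob(); circ([0],[1])
S=ctrl.camera('scene')
cv2.imwrite('pics/c8.png',cv2.resize(S['pixels'][130:230,190:290],None,fx=6,fy=6,interpolation=cv2.INTER_CUBIC)[:,:,::-1])
E
```

```text
t 27.25 ang 25.95 r 0.0608 z 0.2583 Ft(resist) 5.75 Fr -0.1 gap 0.0226
[[0.004, 0.0, 0.001]]
S red [219.  163.3] 70 ang 26 err px 1.1
T none
t 27.35 ang 25.91 r 0.0608 z 0.2583 Ft(resist) 2.7 Fr -0.24 gap 0.023
[[0.004, 0.0, 0.001]]
```

View pics/c8.png

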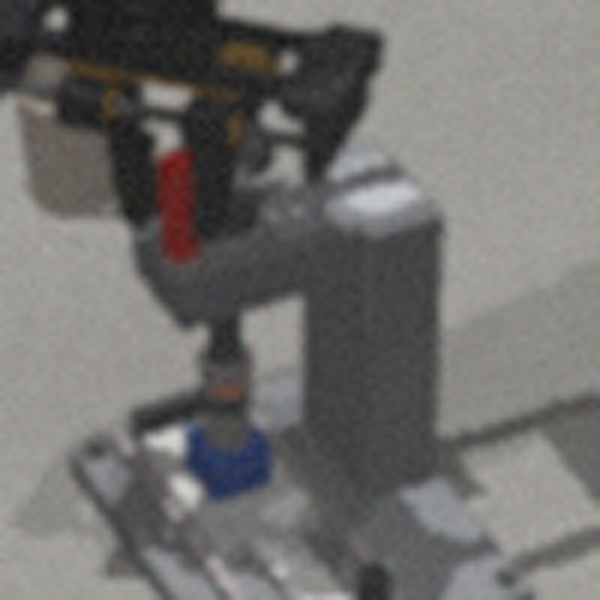

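>>> {"fn": "arm_command", "kwargs": {"translation": [[0,0,0],[0,0,0],[0,0,0],[0,0,0],[0,0,0]], "yaw": [0,0,0,0,0], "jaw": [0.74,0.74,0.74,0.74,0.74]}}

```text
time_s: 27.9
ee_pos: [0.6298, -0.0826, 0.2583]
tool_rot: [-0.217, 0.976, 0.007, -0.003]
force: [-1.9, 4.9, 1.0]
finger_gap: 0.0232
```

>>> {"fn": "arm_command", "kwargs": {"translation": [[0,0.005,0],[0,0.005,0],[0,0.005,0]], "yaw": [0,0,0], "jaw": [0.74,0.74,0.74]}}

```text
time_s: 28.2
ee_pos: [0.6294, -0.0817, 0.2582]
tool_rot: [-0.217, 0.976, 0.007, -0.003]
force: [-0.2, 3.4, -0.1]
finger_gap: 0.0229
```

>>> {"fn": "arm_command", "kwargs": {"translation": [[0,0.005,0],[0,0.005,0],[0,0.005,0]], "yaw": [0,0,0], "jaw": [0.74,0.74,0.74]}}

```text
time_s: 28.5
ee_pos: [0.6289, -0.0807, 0.2582]
tool_rot: [-0.217, 0.976, 0.007, -0.003]
force: [-0.8, 0.4, -0.3]
finger_gap: 0.023
```

```bash
python3 - 2>/dev/null <<'E'
from h import *
for p,f in (([.6299,-.0826],[-2.6,5.1]),):print(ft(p,f))
circ([0],[1]); knob()
E
```

```text
(np.float64(25.93), np.float64(0.0608), np.float64(5.72), np.float64(-0.11))
t 28.5 ang 27.9 r 0.0608 z 0.2582 Ft(resist) 0.71 Fr -0.54 gap 0.023
[[0.004, 0.0, 0.001]]
S red [219.7 163.6] 70 ang 28 err px 0.9
T none
```

>>> {"fn": "arm_command", "kwargs": {"translation": [[0,0.004,0],[0,0.004,0],[0,0.004,0],[0,0.004,0]], "yaw": [0,0,0,0], "jaw": [0.74,0.74,0.74,0.74]}}

```text
time_s: 29.0
ee_pos: [0.6286, -0.08, 0.2582]
tool_rot: [-0.217, 0.976, 0.007, -0.003]
force: [-1.0, 2.4, -0.8]
finger_gap: 0.0229
```

>>> {"fn": "arm_command", "kwargs": {"translation": [[0,0,0],[0,0,0],[0,0,0],[0,0,0]], "yaw": [0,0,0,0], "jaw": [0.72,0.72,0.72,0.72]}}

```text
time_s: 29.4
ee_pos: [0.6286, -0.08, 0.2582]
tool_rot: [-0.217, 0.976, 0.007, -0.003]
force: [-1.5, 1.3, -0.7]
finger_gap: 0.0246
```

```bash
python3 - 2>/dev/null <<'E'
from h import *
circ([0],[1]); knob()
E
```

```text
t 29.4 ang 28.68 r 0.0609 z 0.2582 Ft(resist) 1.91 Fr -0.72 gap 0.0246
[[0.004, 0.0, 0.001]]
S red [220.5 164.3] 59 ang 30 err px 0.3
T none
```

```bash
python3 - 2>/dev/null <<'E'
from h import *
circ([-2,-2,-2],[2,2,2])
E
```

```text
t 29.5 ang 28.69 r 0.0609 z 0.2582 Ft(resist) 4.84 Fr -0.77 gap 0.0247
[[0.005, 0.005, 0.001], [0.005, 0.01, 0.001]]
[[0.001, 0.005, 0.0], [0.001, 0.01, 0.0]]
[[0.001, 0.005, 0.0], [0.002, 0.01, 0.0]]
```

>>> {"fn": "arm_command", "kwargs": {"translation": [[0.0,0.005,0],[0.001,0.01,0],[0.001,0.01,0]], "yaw": [0,0,0], "jaw": [0.72,0.72,0.72]}}

```text
time_s: 29.8
ee_pos: [0.6275, -0.0781, 0.2582]
tool_rot: [-0.217, 0.976, 0.007, -0.003]
force: [-1.8, 5.0, 0.9]
finger_gap: 0.025
```

>>> {"fn": "arm_command", "kwargs": {"translation": [[0.0,0,0]], "yaw": [0], "jaw": [0.72]}}

```text
time_s: 29.9
ee_pos: [0.6274, -0.078, 0.2582]
tool_rot: [-0.217, 0.976, 0.007, -0.003]
force: [-0.2, 0.7, -1.7]
finger_gap: 0.0245
```

>>> {"fn": "arm_command", "kwargs": {"translation": [[0.0,0,0]], "yaw": [0], "jaw": [0.72]}}

```text
time_s: 30.0
ee_pos: [0.6274, -0.078, 0.2582]
tool_rot: [-0.217, 0.976, 0.008, -0.003]
force: [-2.0, 5.6, 0.6]
finger_gap: 0.0249
```

>>> {"fn": "arm_command", "kwargs": {"translation": [[0.001,0.005,0],[0.001,0.01,0],[0.001,0.015,0],[0.002,0.02,0],[0.002,0.02,0]], "yaw": [0,0,0,0,0], "jaw": [0.72,0.72,0.72,0.72,0.72]}}

```text
time_s: 30.5
ee_pos: [0.6252, -0.0743, 0.2583]
tool_rot: [-0.217, 0.976, 0.008, -0.003]
force: [-0.9, 3.1, -0.6]
finger_gap: 0.025
```

```bash
python3 - 2>/dev/null <<'E'
from h import *
circ([0],[1]); knob(); circ([0],[1])
E
```

```text
t 30.5 ang 34.91 r 0.061 z 0.2583 Ft(resist) 3.09 Fr 1.02 gap 0.025
[[0.005, -0.001, 0.001]]
S red [222.7 164.2] 67 ang 36 err px 0.7
T none
t 30.6 ang 34.8 r 0.061 z 0.2582 Ft(resist) 1.95 Fr -0.16 gap 0.0245
[[0.005, -0.001, 0.001]]
```

```bash
python3 - 2>/dev/null <<'E'
from h import *
circ([-5,-5,-5],[4,4,4])
E
```

```text
t 30.6 ang 34.8 r 0.061 z 0.2582 Ft(resist) 1.95 Fr -0.16 gap 0.0245
[[0.006, 0.006, 0.001], [0.007, 0.012, 0.001], [0.009, 0.018, 0.001], [0.01, 0.025, 0.002]]
[[0.002, 0.006, 0.0], [0.004, 0.013, 0.0], [0.006, 0.019, 0.0], [0.008, 0.025, 0.0]]
[[0.002, 0.006, 0.0], [0.005, 0.012, 0.0], [0.007, 0.018, 0.0], [0.01, 0.024, 0.0]]
```

>>> {"fn": "arm_command", "kwargs": {"translation": [[0.002,0.006,0],[0.003,0.012,0],[0.004,0.018,0],[0.006,0.025,0],[0.006,0.025,0],[0.006,0.025,0]], "yaw": [0,0,0,0,0,0], "jaw": [0.72,0.72,0.72,0.72,0.72,0.72]}}

```text
time_s: 31.2
ee_pos: [0.622, -0.0702, 0.2582]
tool_rot: [-0.217, 0.976, 0.008, -0.003]
force: [-0.1, 1.1, -0.5]
finger_gap: 0.0248
```

```bash
python3 - 2>/dev/null <<'E'
from h import *
circ([0],[1]); knob(); circ([0],[1])
E
```

```text
t 31.2 ang 39.78 r 0.0609 z 0.2582 Ft(resist) 0.89 Fr 0.59 gap 0.0248
[[0.004, -0.001, 0.001]]
S red [224.5 164.1] 65 ang 42 err px 1.0
T none
t 31.3 ang 39.69 r 0.0609 z 0.2583 Ft(resist) 6.39 Fr 2.37 gap 0.0248
[[0.004, -0.001, 0.001]]
```

>>> {"fn": "arm_command", "kwargs": {"translation": [[0.002,0.006,0.0],[0.004,0.013,0.0],[0.006,0.019,0.0],[0.008,0.025,0.0],[0.008,0.025,0.0],[0.008,0.025,0.0]], "yaw": [0,0,0,0,0,0], "jaw": [0.72,0.72,0.72,0.72,0.72,0.72]}}

```text
time_s: 31.9
ee_pos: [0.6184, -0.0663, 0.2584]
tool_rot: [-0.217, 0.976, 0.008, -0.003]
force: [-1.8, 4.9, -0.7]
finger_gap: 0.0248
```

```bash
python3 - 2>/dev/null <<'E'
from h import *
circ([0],[1]); knob(); circ([0],[1])
E
```

```text
t 31.9 ang 44.78 r 0.0609 z 0.2584 Ft(resist) 4.78 Fr 2.18 gap 0.0248
[[0.004, -0.002, 0.002]]
S red [226.5 164.1] 61 ang 47 err px 1.0
T none
t 32.0 ang 44.65 r 0.0609 z 0.2584 Ft(resist) 2.71 Fr 0.95 gap 0.0243
[[0.004, -0.001, 0.002]]
```

The knob follows the retreating finger with chattering force, yet while gripped and relaxed it held. The next try is to close again, turn the jaws radial so that opening gives no tangential kick, lead to about 15°, ease off to zero push, wait, then open.

>>> {"fn": "arm_command", "kwargs": {"translation": [[0,0,0],[0,0,0],[0,0,0],[0,0,0],[0,0,0],[0,0,0],[0,0,0],[0,0,0],[0,0,0],[0,0,0]], "yaw": [0,0,0,0.18,0.36,0.54,0.72,0.9,1,1], "jaw": [1,1,1,1,1,1,1,1,1,1]}}

```text
time_s: 33.0
ee_pos: [0.6186, -0.0665, 0.2584]
tool_rot: [0.174, 0.985, 0.006, -0.005]
force: [0.2, 3.6, -1.3]
finger_gap: 0.0179
```

>>> {"fn": "arm_command", "kwargs": {"translation": [[0,0,0],[0,0,0],[0,0,0],[0,0,0],[0,0,0],[0,0,0],[0,0,0],[0,0,0]], "yaw": [0.18,0.36,0.54,0.72,0.9,1,1,1], "jaw": [1,1,1,1,1,1,1,1]}}

```text
time_s: 33.8
ee_pos: [0.6185, -0.0668, 0.2584]
tool_rot: [0.536, 0.844, 0.003, -0.007]
force: [0.9, -0.5, -1.3]
finger_gap: 0.0181
```

```bash
python3 - 2>/dev/null <<'E'
from h import *
tool([.6,-.05,.258],20); circ([31],[6])
E
```

```text
t 33.8 tcp [ 0.6185 -0.0668  0.2584] jaw ang 25.2 F [ 0.9 -0.5 -1.3] gap 0.0181
 shift frac [ 0.115 -0.048  0.004] yawfrac 0.116
t 33.8 ang 44.39 r 0.0606 z 0.2584 Ft(resist) -0.96 Fr 0.33 gap 0.0181
[[-0.027, 0.005, 0.001], [-0.053, 0.01, 0.001], [-0.08, 0.013, 0.001], [-0.107, 0.014, 0.0], [-0.134, 0.012, 0.0], [-0.161, 0.007, -0.001]]
```

>>> {"fn": "arm_command", "kwargs": {"translation": [[-0.027,0.005,0],[-0.053,0.01,0],[-0.08,0.013,0],[-0.107,0.014,0],[-0.134,0.012,0],[-0.155,0.008,0],[-0.155,0.008,0],[-0.155,0.008,0],[-0.155,0.008,0]], "yaw": [0,0,0,0,0,0,0,0,0], "jaw": [1,1,1,1,1,1,1,1,1]}}

```text
time_s: 34.7
ee_pos: [0.6345, -0.0938, 0.2584]
tool_rot: [0.535, 0.845, 0.004, -0.006]
force: [4.0, 3.9, -1.9]
finger_gap: 0.0185
```

```bash
python3 - 2>/dev/null <<'E'
from h import *
circ([0],[1]); knob(); circ([0],[1])
E
```

```text
t 34.7 ang 14.57 r 0.0612 z 0.2584 Ft(resist) 2.8 Fr 4.84 gap 0.0185
[[0.001, -0.006, 0.002]]
S red [217.  163.5] 8 ang 20 err px 0.4
T none
t 34.8 ang 14.65 r 0.0612 z 0.2584 Ft(resist) 5.8 Fr 5.16 gap 0.0182
[[0.001, -0.006, 0.002]]
```

>>> {"fn": "arm_command", "kwargs": {"translation": [[0.004,0,0],[0.004,0,0]], "yaw": [0,0], "jaw": [1,1]}}

```text
time_s: 35.0
ee_pos: [0.6342, -0.0927, 0.2584]
tool_rot: [0.534, 0.845, 0.005, -0.006]
force: [-0.7, 9.3, -1.7]
finger_gap: 0.018
```

>>> {"fn": "arm_command", "kwargs": {"translation": [[0,0,0],[0,0,0]], "yaw": [0,0], "jaw": [1,1]}}

```text
time_s: 35.2
ee_pos: [0.6342, -0.0926, 0.2584]
tool_rot: [0.534, 0.846, 0.005, -0.006]
force: [-0.9, 10.2, -1.9]
finger_gap: 0.0181
```

```bash
python3 - 2>/dev/null <<'E'
from h import *
for i in range(4): circ([],[]); ctrl.camera('top')
E
```

```text
t 35.2 ang 15.7 r 0.0613 z 0.2584 Ft(resist) 10.09 Fr 1.87 gap 0.0181
t 35.25 ang 15.67 r 0.0613 z 0.2584 Ft(resist) 2.43 Fr 0.15 gap 0.0176
t 35.3 ang 15.59 r 0.0613 z 0.2584 Ft(resist) -2.56 Fr -0.14 gap 0.0179
t 35.35 ang 15.62 r 0.0613 z 0.2584 Ft(resist) 1.21 Fr 2.05 gap 0.0182
```

```bash
python3 - 2>/dev/null <<'E'
from h import *
for i in range(14):
    s=ctrl.sense(); a,r,T,Fr=ft(s['ee_pos'],s['force']); print(round(s['time_s'],2),a,T,Fr,round(s['force'][2],1),round(s['torque'][2],2),s['joint_velocities'].round(3)); ctrl.camera('scene')
E
```

```text
35.4 15.62 8.56 1.89 -0.6 -0.03 [ 0.003 -0.002  0.007  0.011  0.009 -0.001]
35.45 15.66 8.18 1.45 -1.1 -0.05 [ 0.009 -0.003  0.009 -0.027 -0.017  0.001]
35.5 15.62 -1.08 0.8 -1.5 0.03 [ 0.     0.002 -0.005 -0.016 -0.011  0.002]
35.55 15.56 -1.67 2.16 -2.4 0.0 [-0.008  0.005 -0.01   0.022  0.012  0.001]
35.6 15.62 5.65 1.51 -2.4 -0.01 [-0.002 -0.001  0.001  0.03   0.018  0.002]
35.65 15.64 9.77 1.57 -1.0 0.01 [ 0.007 -0.005  0.01  -0.015 -0.007  0.001]
35.7 15.6 4.89 1.69 -1.1 0.01 [ 0.007 -0.001  0.001 -0.035 -0.019  0.   ]
35.75 15.57 -3.48 0.57 -1.6 -0.01 [-0.004  0.005 -0.009 -0.004 -0.004  0.001]
35.8 15.6 -0.31 1.59 -1.7 -0.02 [-0.008  0.002 -0.007  0.028  0.016 -0.001]
35.85 15.63 8.25 0.74 -2.1 -0.01 [ 0.001 -0.004  0.008  0.021  0.015 -0.001]
35.9 15.69 8.43 1.66 -0.3 -0.04 [ 0.009 -0.002  0.01  -0.025 -0.012 -0.001]
35.95 15.62 0.72 0.32 -0.9 -0.03 [ 0.004  0.001 -0.001 -0.031 -0.017  0.001]
36.0 15.59 -3.27 -0.47 -2.3 0.0 [-0.007  0.003 -0.009  0.016  0.009 -0.001]
36.05 15.61 4.92 0.87 -2.1 0.02 [-0.006 -0.    -0.002  0.032  0.019  0.001]
```

>>> {"fn": "arm_command", "kwargs": {"translation": [[0,0,0],[0,0,0]], "yaw": [0,0], "jaw": [0.7,0.7]}}

```text
time_s: 36.3
ee_pos: [0.6343, -0.0936, 0.2588]
tool_rot: [0.534, 0.845, 0.004, -0.005]
force: [-0.3, 0.4, 1.5]
finger_gap: 0.0261
```

```bash
python3 - 2>/dev/null <<'E'
from h import *
for i in range(5):
    circ([],[]); S=ctrl.camera('scene')
    A=np.arange(0,120.); q=np.array([proj(S,[C[0]+.06*np.cos(a),C[1]+.06*np.sin(a),.255]) for a in np.radians(A)])
    uv,k,b=blob(S,(190,135,265,195),'red'); e=np.hypot(*(q-uv).T); print(uv.round(1),k,A[e.argmin()],e.min().round(1))
E
```

```text
t 36.3 ang 14.77 r 0.0611 z 0.2588 Ft(resist) 0.44 Fr -0.19 gap 0.0261
[225.8 163.7] 83 45.0 1.4
t 36.35 ang 14.85 r 0.0611 z 0.2588 Ft(resist) 0.1 Fr -0.18 gap 0.0265
[227.1 163.6] 79 49.0 1.4
t 36.4 ang 14.96 r 0.0611 z 0.2587 Ft(resist) 0.64 Fr -0.0 gap 0.026
[227.3 163.5] 78 49.0 1.5
t 36.45 ang 15.06 r 0.0612 z 0.2587 Ft(resist) -0.4 Fr -0.07 gap 0.0264
[227.8 164.1] 74 51.0 0.9
t 36.5 ang 15.19 r 0.0612 z 0.2586 Ft(resist) 0.66 Fr 0.67 gap 0.0264
[227.8 163.8] 77 51.0 1.2
```

The crank unwinds but slows on its own, at about 51° now. I'll see where it settles.

>>> {"fn": "arm_command", "kwargs": {"translation": [[0,0,-0.2],[0,0,-0.4],[0,0,-0.5],[0,0,-0.5]], "yaw": [0,0,0,0], "jaw": [0.4,0.4,0.4,0.4]}}

```text
time_s: 36.95
ee_pos: [0.6361, -0.0951, 0.363]
tool_rot: [0.534, 0.845, 0.005, -0.002]
force: [0.2, 1.0, 1.1]
finger_gap: 0.0529
```

```bash
cat >> h.py <<'E'
def watch(n,names=('scene','top')):
    A=np.arange(-60,150,.5)
    for i in range(n):
        for nm in names:
            z,box={'scene':(.255,(190,135,265,195)),'top':(.278,(262,140,325,205))}[nm]
            P=ctrl.camera(nm); t=ctrl.sense()['time_s']
            try:
                q=np.array([proj(P,[C[0]+.06*np.cos(a),C[1]+.06*np.sin(a),z]) for a in np.radians(A)])
                uv,k,b=blob(P,box,'red'); e=np.hypot(*(q-uv).T); print(round(t,2),nm,k,A[e.argmin()],e.min().round(1))
            except Exception: print(nm,'none')
E
python3 -W ignore -c "
from h import *
watch(4)"
```

```text
37.0 scene 70 50.5 1.9
37.05 top 23 52.0 0.1
37.1 scene 72 50.5 1.3
37.15 top 25 52.0 0.1
37.2 scene 68 50.0 1.3
37.25 top 25 52.0 0.1
37.3 scene 74 50.5 1.8
37.35 top 24 52.0 0.1
```

The crank rests free at 52°, about 0.18 turn past contact, which is near the low edge of the window. Springback shrinks with a radial release and depends on how deep I release. I'll lead it to about -8° (0.34 turn past contact, below the 0.46 limit) and release radially, which should leave it near 40°.

```bash
python3 - 2>/dev/null <<'E'
from h import *
a=np.radians(52); tool([C[0]+.0603*np.cos(a),C[1]+.0603*np.sin(a),.258],0); print(ctrl.sense()['joint_positions'].round(2))
E
```

```text
t 37.35 tcp [ 0.6343 -0.0943  0.357 ] jaw ang 25.4 F [ 0.   0.1 -0.2] gap 0.0531
 shift frac [ 0.186 -0.029  0.498] yawfrac 0.565
[-0.34  0.27  1.29  0.01  1.59 -0.78]
```

>>> {"fn": "arm_command", "kwargs": {"translation": [[0.1,-0.015,0],[0.186,-0.029,0],[0.186,-0.029,0],[0.186,-0.029,0],[0.186,-0.029,0.2],[0.186,-0.029,0.4],[0.186,-0.029,0.498],[0.186,-0.029,0.498],[0.186,-0.029,0.498],[0.186,-0.029,0.498],[0.186,-0.029,0.498],[0.186,-0.029,0.498],[0.186,-0.029,0.498],[0.186,-0.029,0.498],[0.186,-0.029,0.498],[0.186,-0.029,0.498]], "yaw": [0.18,0.36,0.54,0.565,0.565,0.565,0.565,0.565,0.565,0.565,0.565,0.565,0.565,0.565,0.565,0.565], "jaw": [0.4,0.4,0.4,0.4,0.4,0.4,0.4,0.4,0.4,1,1,1,1,1,1,1]}}

```text
time_s: 38.95
ee_pos: [0.613, -0.0617, 0.2587]
tool_rot: [0.707, 0.707, 0.003, -0.007]
force: [3.0, 1.3, 3.3]
finger_gap: 0.0178
```

```bash
python3 -W ignore - <<'E'
from h import *
s=ctrl.sense(); print(s['ee_pos'],s['finger_gap']); circ([59],[9])
E
```

```text
[ 0.612992   -0.06169802  0.25870346] 0.0177829120091095
t 38.95 ang 51.49 r 0.0607 z 0.2587 Ft(resist) -1.54 Fr 2.84 gap 0.0178
[[-0.026, 0.023, 0.003], [-0.051, 0.046, 0.003], [-0.079, 0.066, 0.002], [-0.109, 0.082, 0.001], [-0.141, 0.095, 0.001], [-0.174, 0.104, 0.0], [-0.208, 0.11, 0.0], [-0.243, 0.111, -0.001], [-0.277, 0.108, -0.001]]
```

>>> {"fn": "arm_command", "kwargs": {"translation": [[-0.026,0.023,0],[-0.051,0.046,0],[-0.079,0.066,0],[-0.109,0.082,0],[-0.141,0.095,0],[-0.174,0.104,0]], "yaw": [0,0,0,0,0,0], "jaw": [1,1,1,1,1,1]}}

```text
time_s: 39.55
ee_pos: [0.6347, -0.0953, 0.2587]
tool_rot: [0.707, 0.707, 0.005, -0.007]
force: [3.4, 4.9, 3.9]
finger_gap: 0.0179
```

```bash
python3 -W ignore - <<'E'
from h import *
s=ctrl.sense(); circ([19],[3]); d=s['ee_pos'][:2]-C; b=np.degrees(np.arctan2(d[1],d[0])); circ([b+7.5],[3])
E
```

```text
t 39.55 ang 13.16 r 0.0611 z 0.2587 Ft(resist) 4.03 Fr 4.41 gap 0.0179
[[-0.034, 0.0, 0.003], [-0.067, 0.002, 0.002], [-0.1, 0.001, 0.002]]
t 39.55 ang 13.16 r 0.0611 z 0.2587 Ft(resist) 4.03 Fr 4.41 gap 0.0179
[[-0.037, 0.001, 0.003], [-0.073, 0.002, 0.002], [-0.109, 0.0, 0.002]]
```

>>> {"fn": "arm_command", "kwargs": {"translation": [[-0.037,0.001,0],[-0.073,0.002,0],[-0.109,0,0],[-0.109,0,0],[-0.109,0,0]], "yaw": [0,0,0,0,0], "jaw": [1,1,1,1,1]}}

```text
time_s: 40.05
ee_pos: [0.6359, -0.1168, 0.2588]
tool_rot: [0.707, 0.708, 0.006, -0.006]
force: [5.6, -0.9, 1.1]
finger_gap: 0.0177
```

```bash
python3 -W ignore - <<'E'
from h import *
for i in range(6): circ([],[]); ctrl.camera('scene')
E
```

```text
t 40.05 ang -7.1 r 0.0611 z 0.2588 Ft(resist) -0.2 Fr 5.64 gap 0.0177
t 40.1 ang -7.0 r 0.0611 z 0.2588 Ft(resist) 0.81 Fr 4.87 gap 0.0181
t 40.15 ang -6.9 r 0.0611 z 0.2588 Ft(resist) 10.34 Fr 5.09 gap 0.018
t 40.2 ang -6.91 r 0.0611 z 0.2588 Ft(resist) 2.86 Fr 5.79 gap 0.018
t 40.25 ang -6.88 r 0.0611 z 0.2588 Ft(resist) -1.11 Fr 5.31 gap 0.0179
t 40.3 ang -6.8 r 0.0611 z 0.2588 Ft(resist) 9.05 Fr 5.99 gap 0.0184
```

>>> {"fn": "arm_command", "kwargs": {"translation": [[0,0,0],[0,0,0]], "yaw": [0,0], "jaw": [0.6,0.6]}}

```text
time_s: 40.55
ee_pos: [0.6355, -0.1166, 0.2583]
tool_rot: [0.706, 0.708, 0.005, -0.007]
force: [-0.4, 0.1, 0.0]
finger_gap: 0.032
```

```bash
python3 -W ignore - <<'E'
from h import *
watch(8,('scene',)); circ([],[])
E
```

```text
40.6 scene 84 27.0 1.2
40.65 scene 80 33.5 1.8
40.7 scene 79 36.5 1.2
40.75 scene 80 37.5 1.2
40.8 scene 75 38.0 1.3
40.85 scene 73 38.5 1.2
40.9 scene 74 38.5 1.2
40.95 scene 75 38.5 1.2
t 40.95 ang -6.89 r 0.061 z 0.2587 Ft(resist) 0.48 Fr -0.51 gap 0.0351
```

It settled at about 39° as predicted, roughly 0.2 turn past contact. I withdraw straight up and check once more.

>>> {"fn": "arm_command", "kwargs": {"translation": [[0,0,-0.2],[0,0,-0.4],[0,0,-0.6],[0,0,-0.8],[0,0,-0.8],[0,0,-0.8]], "yaw": [0,0,0,0,0,0], "jaw": [0.6,0.6,0.6,0.6,0.6,0.6]}}

```text
time_s: 41.55
ee_pos: [0.6363, -0.1195, 0.42]
tool_rot: [0.707, 0.708, 0.006, -0.005]
force: [0.1, 1.7, -1.0]
finger_gap: 0.0353
```

```bash
python3 -W ignore - <<'E'
from h import *
watch(2)
S=ctrl.camera('scene');T=ctrl.camera('top')
print('handle exp',proj(S,[.6204,.0442,.096]),proj(T,[.6204,.0442,.096]))
for k in ('reagent','beaker','vialrack'): print(k,[np.round(d['rect']) for d in ctrl.search_frame(k,T)[:1]],[np.round(d['rect']) for d in ctrl.search_frame(k,S)[:1]])
cv2.imwrite('pics/c9.png',cv2.resize(np.hstack([S['pixels'][140:260,180:300],T['pixels'][140:260,220:340]]),None,fx=3.3,fy=3.3,interpolation=cv2.INTER_CUBIC)[:,:,::-1])
E
```

```text
41.6 scene 73 39.0 1.5
41.65 top 6 38.5 1.6
41.7 scene 71 38.5 1.5
41.75 top 4 39.0 1.9
handle exp [252.33960121 225.64202897] [244.40244517 171.05133579]
reagent [array([348., 148., 372., 166.])] [array([146., 160., 166., 198.])]
beaker [array([362., 214., 383., 233.])] [array([191., 136., 209., 171.])]
vialrack [array([143., 194., 183., 218.])] [array([333., 255., 383., 305.])]
```

View pics/c9.png

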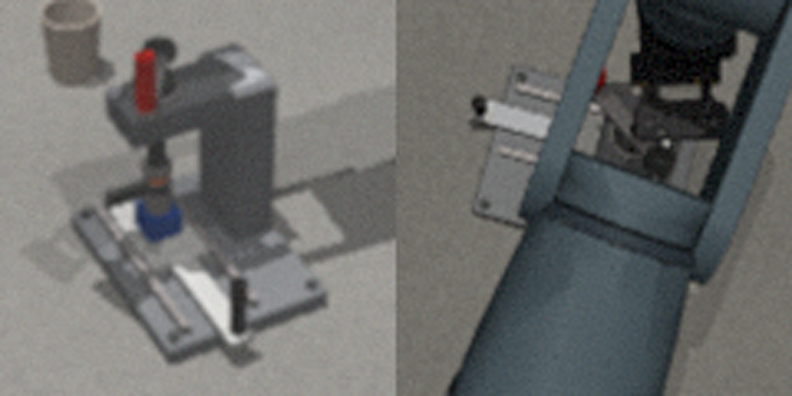

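The ram stands on the plug, and the crank is steady at 39° with the knob at (145,82) in the left crop. The handle top is at the home spot, (238,283) in the crop, the bystanders are unmoved, and the gripper is clear. I'm handing in.

```bash
python3 -c "
from rig import ctrl
print(ctrl.sign_off())"
```

```text
the job is handed in; nothing more can be done
None
```

I handed the job in at about 42 s with the ram pressed on the plug at roughly 0.2 turn past contact. That is short of the quarter turn you asked for, but by my estimate inside the accepted 0.15 to 0.36 turn. The ram force itself is only inferred from the crank angle, about 134 N, and no verdict was reported.

- **Carriage:** I pinched the handle and slid the carriage onto its stop. It stopped with a 22 N rise at the computed home point, and the handle was still there in the last picture.
- **Contact:** The push at the knob went from 2 N to 5 N to 9 N at crank angles of 121°, 101° and 82°. I put contact at about 112–115°, give or take 9°.
- **Springback:** The crank did not stay where I let go, contrary to the task text. Released at 23–25° it sprang back to 66°, at 51° to 73°, and at 16° to 52°. I re-gripped it several times, so the press was partly unloaded and reloaded on the way.
- **Final press:** I led the crank to -7°, about 0.33 turn past contact and below the crush limit by my estimate. With the jaws opened radially it settled at 39° and stayed there for about 1 s in the pictures.
- **Last checks:** The bystanders were where they started, within the accuracy of the detections, and the gripper was clear above the press.

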